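# Set out the bench for the next gasket

### The arm

A 6-joint arm with a two-finger parallel gripper is mounted at the origin on the work surface. World frame = base frame: x ahead of the robot, y to its left, z up, the work surface at z = 0. Lengths are in m, angles in rad, forces in N, time in s.
With the tool pointing down it reaches from about 0.3 to 0.75 m from the base axis. Payload 8.5 kg.
Tool frame: the origin (TCP) lies between the finger pads; the fingertips stand 22 mm ahead of it and the grasp point (between the pads) lies 3 mm ahead of it (r.tcp_to_tips is the distance from the TCP to the fingertips, in m); z points along the fingers, y is the line along which they close (so a half turn about z gives the same grasp; the last joint's range is limited). The gripper opens to 85 mm and grips with 20 to 120 N. Pads are 22 mm wide; open, the fingers measure 114 mm over their backs; the gripper's body (76 mm by 85 mm) begins 54 mm behind the grasp point. The pads swing forward as they close: fully open they stand 13 mm farther back than shut.
Start: joints at [-1.367, 0.381, 1.297, -0, 1.464, -0.215], TCP at [0.224, -0.502, 0.253] pointing down, gripper open.
Joint ranges: [-3.11, 3.11], [-0.89, 2.33], [0.22, 2.48], [-1.42, 4.56], [0.17, 2.85], [-2.88, 2.88]. Speed limits (rad/s): [2.39, 2.39, 3.14, 3.14, 3.14, 3.14].

### API

Orientations are given as a unit quaternion [w, x, y, z].
In Python, from workcell import r gives the robot as it stands.
- The arm moves only by the shell command python3 -m crank 'ROWS'. ROWS is JSON, a list of rows, each a list of 3 entries, a list of its own where there are three numbers: the shift along the world's x, y, z in cm, then the turn about the world's z in degrees, then the opening, from 0 (shut) to 1 (fully open). In form: [[[dx, dy, dz], spin, gripper], ...]. A call has 1 to 10 rows; each row is the pose to reach, as a shift and turn from the pose commanded when the call began; what a row does not reach only later rows make up. A row lasts 1/8 s, in which the tool goes at most 62.5 mm and 10.7 degrees, less where a joint would pass 70% of its speed; a pose out of reach is approached as far as the arm can. A call with a gripper value outside its range is refused whole. The fingers move at their own pace and stop on an object; the grip force is fixed at half the most. Time passes only in rows, so rows that repeat a pose let the fingers close. It gives the time, the measured TCP pose, the force, the opening and the grip force at its end, in the units of the state.
- r.observe(): the state, without advancing time (a new reading comes with each control period).
- r.camera(name): name is "scene" or "top"; returns the picture (420x560x3 uint8, red, green, blue); there is no depth.
- r.calibration(name): a dict with "vfov" (degrees; the focal length in pixels is half the picture's height over the tangent of half this angle, whatever the lens; pixels are square), "cx", "cy" (the principal point, pixels), "k1" (the pictures are not rectified: a ray, as slopes to the right and down, at radius r is drawn at 1 + k1 r^2 times it, then the intrinsics apply), "position" and "orientation" of the camera in the world. Camera axes: x right, y down, z forward; pixel columns grow to the right and rows downward; lengths in m; the calibration is good to about 2 mm. A picture is of the moment at which its call begins. calibration takes no time and is no camera call.
- r.finish_job(): hands the job in; it is judged then, once.
The state is a dict: "time": time; "joint_pos": joint angles; "qvel": joint speeds; "joint_torque": joint torques, N m; "tool_pos": TCP position; "tcp_rot": TCP orientation; "ft_force": force on the tool from outside, world axes, zero at the start; "wrist_torque": the same for the moment, N m; "finger_gap": finger opening in m; "gripper_force": force on a finger pad.
Only numpy, scipy, OpenCV 4.12 (cv2) and the standard library are available. Lean on these libraries where they do the work, as an engineer would, in place of code of your own. Each camera call takes 0.05 s, during which the arm holds its last target. There are 200 camera calls.

### The job

Set out the bench for punching the next gasket: the white nylon pad goes on the green die base, centred between its two steel pillars, and the steel cutter ring goes centred on top of the pad. Stand the blue grease tin beside the left end of the wooden punch block, in line with the block, and the orange-lidded rivet jar behind the block at the middle of its length, each about a thumb's width (25 mm) clear of the block; left and behind are as seen from the robot, square to the block, which faces the robot with its brass strip. Everything stands upright on its base, let go and at rest, and the hammer, oil bottle and copper liner stay where they are.

Things in the scene. Friction and masses are not known exactly. Their poses are not given: they have to be found in the camera images.
- pad_c (a point): Centre (half-way up) of the loose white nylon cutting pad: a plain disc 60 mm in diameter, 20 mm thick, lying flat on the bench at the start; z axis up.
- cutter_c (a point): Centre (half-way up) of the loose steel cutter: a plain open ring, 54 mm outside diameter, 42 mm inside, 30 mm high, standing on the bench at the start; z axis up, and must still point up at the end. Can be gripped across its outside.
- tin_c (a point): Centre (half-way up) of the loose blue grease tin with a white spot on its lid: a cylinder 40 mm high, 50 mm in diameter (lid, the top 12 mm: 52 mm); z axis up.
- jar_c (a point): Centre (half-way up) of the loose amber rivet jar with an orange lid: 45 mm high, 42 mm in diameter (lid, the top 14 mm: 44 mm); z axis up.
- die_base: Green steel die base, fixed: a plate 90 mm (its x) by 176 mm (its y), 18 mm thick, whose top is flat. Two upright steel pillars, 14 mm in diameter, stand on it at y = +72 and -72 mm and end 60 mm above the bench. Origin: centre of its underside, on the bench, midway between the pillars; z up. It lies on the left or right of the bench, turned by up to 0.3 rad either way.
- punch_block: Pale wooden punch block, fixed: 60 mm (its x) by 100 mm (its y), 30 mm high, with two rows of steel punches standing in it, up to 52 mm above the bench. Origin: centre of its underside, on the bench; z up. The long side with the brass strip (-x) faces the robot within 0.3 rad: its +x points behind it, away from the robot, its +y to its left as seen from the robot. It lies on the left or right of the bench, on the other side from the die base.
- hammer: Bystander: loose hammer lying at the far side of the bench, beyond the work, about 260 mm long along the bench's y. Origin on the bench near its middle.
- oil: Bystander: black oil bottle with red cap, 54 mm in diameter, 80 mm tall, at the far left of the bench. Origin: centre of its underside.
- liner: Bystander: copper-coloured open cylinder liner ring, 84 mm in diameter, 50 mm high, at the far side of the bench. Origin: centre of its underside.
Things that resemble listed ones, but are neither listed nor needed, are in the scene too. Of the things that look like the part that bears jar_c, the largest one is meant.

How it is judged:
At the end, for the whole second after the job is handed in: Pad on the die base, within 12 mm of mid-pillars; cutter on the pad, within 10 mm of its centre; on the bench, square to the block, the tin left of it and the jar behind it, each 10 to 40 mm clear and within 15 mm of the block's middle line; all four upright (7 degrees) and at rest (horizontal distance between pad_c and die_base below 0.012 m and height (world z) of pad_c between 0.024 and 0.032 m and horizontal distance between cutter_c and pad_c below 0.01 m and height (world z) of cutter_c between 0.048 and 0.058 m and x of tin_c in the frame of punch_block between -0.015 and 0.015 m and y of tin_c in the frame of punch_block between 0.086 and 0.116 m and height (world z) of tin_c between 0.015 and 0.025 m and x of jar_c in the frame of punch_block between 0.062 and 0.092 m and y of jar_c in the frame of punch_block between -0.015 and 0.015 m and height (world z) of jar_c between 0.017 and 0.028 m and angle between each of pad_c, cutter_c, tin_c, jar_c's own z axis and vertical below 0.12 rad and linear speed of each of pad, cutter, tin, jar below 0.02 m/s and angular speed of each of pad, cutter, tin, jar below 0.2 rad/s); the robot touches nothing.
It fails at once if the hammer was disturbed (moved over 20 mm) (distance of hammer from where it was at the start of the episode above 0.02 m).
It fails at once if the oil bottle was disturbed (moved over 20 mm) (distance of oil from where it was at the start of the episode above 0.02 m).
It fails at once if the copper liner was disturbed (moved over 20 mm) (distance of liner from where it was at the start of the episode above 0.02 m).
It also fails if it takes over 109 s, if anything falls off the work surface, if the arm or the gripper's body presses on something with over 40 N, if the wrist force passes 120 N, or if a joint passes its speed limit or range.

## Working session

There is one attempt and no reset: what is moved stays moved. The work goes in short steps, Python scripts to look and compute and a shell command to move; the robot and the scene stay as the last step left them, time stands still between calls to the robot, and variables do not carry over. Pictures are saved under pics/ and viewed, at most 14 in all, crops included, and the job is handed in when it is done.

```bash
mkdir -p pics; ls
python3 - <<'E'
from workcell import r
import cv2
for n in("top","scene"):
    cv2.imwrite(f"pics/{n}0.png",cv2.resize(r.camera(n)[:,:,::-1],None,fx=1.42,fy=1.42,interpolation=cv2.INTER_CUBIC)); print(n,r.calibration(n))
print(r.observe(), r.tcp_to_tips)
E
```

```text
pics
top {'vfov': 48.704729250189764, 'cx': 289.7123558678253, 'cy': 211.93151421748226, 'k1': 0.022808509651719978, 'position': array([ 0.53998958, -0.01993841,  1.10121354]), 'orientation': array([-0.0189171 ,  0.71515332, -0.69753445,  0.0405409 ])}
scene {'vfov': 52.26471031055895, 'cx': 284.88460064362727, 'cy': 205.22916289233652, 'k1': -0.0822837479241395, 'position': array([1.33572563, 0.11445639, 0.79148797]), 'orientation': array([-0.24346746,  0.58880344,  0.71038516, -0.29897662])}
{'time': 0.1, 'joint_pos': array([-1.36728903e+00,  3.81155074e-01,  1.29814440e+00,  4.27868978e-06,
        1.46357001e+00, -2.15311904e-01]), 'qvel': array([-0.00075078, -0.00179278, -0.00393514, -0.00052766,  0.00166933,
        0.00050386]), 'joint_torque': array([ 5.35443090e-03, -4.49220836e+01, -2.31656277e+01, -7.03514252e-05,
        3.65362401e-03, -1.66510358e-06]), 'tool_pos': array([ 0.223623  , -0.50224893,  0.25277297]), 'tcp_rot': array([-6.38391523e-04,  9.78153668e-01,  2.07882165e-01,  5.89497415e-06]), 'ft_force': array([-0.63153707,  0.12190281, -0.12540215]), 'wrist_torque': array([ 0.0017981 , -0.00219108,  0.02696507]), 'gripper_force': 0.0, 'finger_gap': 0.0853925729110951} 0.022
```

View pics/top0.png

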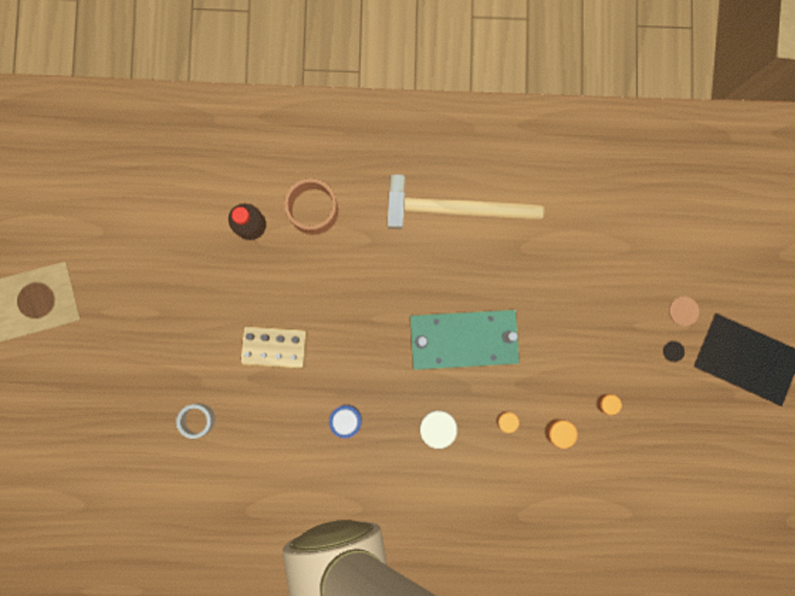

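View pics/scene0.png

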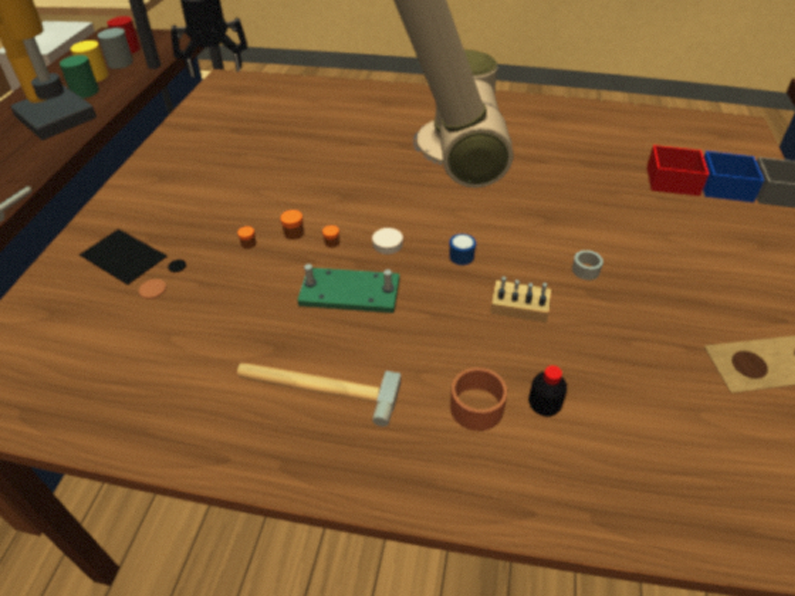

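The top view (1.42x) shows robot-left = image-left: cutter ring (194,421), tin (345,421), pad (438,429), large orange jar (563,434) with two smaller lookalikes, block (273,347), die base (465,339). Next, enlarged crops for precision.

```bash
cat > h.py <<'E'
import numpy as np, cv2
from workcell import r
from scipy.spatial.transform import Rotation as R
def cam(n):
    c=r.calibration(n); q=np.array(c["orientation"]); f=210/np.tan(np.radians(c["vfov"]/2))
    return c,R.from_quat(q[[1,2,3,0]]).as_matrix(),f
def w(u,v,z,n="top"):
    c,M,f=cam(n); d=np.array([(u-c["cx"])/f,(v-c["cy"])/f]); s=d.copy()
    for _ in range(20): s=d/(1+c["k1"]*(s@s))
    ray=M@np.array([s[0],s[1],1]); p=np.array(c["position"]); return (p+ray*(z-p[2])/ray[2])[:2]
def px(P,n="top"):
    c,M,f=cam(n); q=M.T@(np.array(P)-c["position"]); s=q[:2]/q[2]; s=s*(1+c["k1"]*(s@s)); return s*f+[c["cx"],c["cy"]]
def crop(im,x0,y0,x1,y1,k,name):
    o=cv2.resize(im[y0:y1,x0:x1,::-1],None,fx=k,fy=k,interpolation=cv2.INTER_CUBIC)
    cv2.imwrite(name,o)
def blobs(im,mask,amin=40):
    n,l,s,c=cv2.connectedComponentsWithStats(mask.astype(np.uint8)); return [(c[i].round(1),s[i,4],s[i,2:4]) for i in range(1,n) if s[i,4]>amin]
E
python3 - <<'E'
from h import *
im=r.camera("top"); cv2.imwrite("pics/top_raw.png",im[:,:,::-1])
crop(im,160,220,225,270,10,"pics/block.png"); crop(im,280,210,375,270,8,"pics/die.png")
hsv=cv2.cvtColor(im,cv2.COLOR_RGB2HSV); H,S,V=[hsv[...,i].astype(int) for i in range(3)]
roi=np.zeros(H.shape,bool); roi[190:330,110:450]=1
for n,m,z in (("orange",(S>130)&(H>10)&(H<22)&(V>215),.045),("blue+white",((H>100)&(H<130)&(S>60))|((S<50)&(V>190)),.04),("white",(S<60)&(V>190),.02),("green",(H>60)&(H<95)&(S>80),.018),("grey",(S<60)&(V>90)&(V<215),.03),("wood",(H>15)&(H<30)&(V>190)&(S<140),.03)):
    for c,a,s in blobs(im,m&roi): print(n,c,a,s,w(*c,z).round(4), "diam mm",(s*(1.101-z)/cam("top")[2]*1000).round(1))
E
```

```text
orange [430.3 284.8] 144 [14 14] [ 0.4718 -0.3745] diam mm [31.9 31.9]
orange [357.8 297.3] 152 [14 14] [ 0.4401 -0.2096] diam mm [31.9 31.9]
orange [396.4 305.7] 280 [19 19] [ 0.4233 -0.2973] diam mm [43.2 43.2]
blue+white [136.7 297.3] 99 [23 23] [0.4298 0.2856] diam mm [52.6 52.6]
blue+white [242.8 296.4] 385 [22 22] [0.4362 0.0498] diam mm [50.3 50.3]
blue+white [308.4 302.2] 539 [26 27] [ 0.4263 -0.0985] diam mm [59.5 61.7]
white [136.7 297.3] 99 [23 23] [0.4277 0.2914] diam mm [53.6 53.6]
white [242.5 296.7] 249 [18 18] [0.4336 0.0518] diam mm [41.9 41.9]
white [308.5 302.3] 546 [26 27] [ 0.4239 -0.1002] diam mm [60.6 62.9]
green [329.7 237.8] 1523 [75 40] [ 0.5735 -0.147 ] diam mm [175.1  93.4]
grey [358.5 236.7] 77 [12  9] [ 0.5773 -0.2125] diam mm [27.7 20.8]
grey [296.3 240.3] 70 [10 10] [ 0.5655 -0.0684] diam mm [23.1 23.1]
grey [136.4 296.3] 260 [27 24] [0.431  0.2893] diam mm [62.3 55.4]
wood [192.1 244.7] 998 [45 29] [0.5497 0.1698] diam mm [103.9  66.9]
```

View pics/block.png

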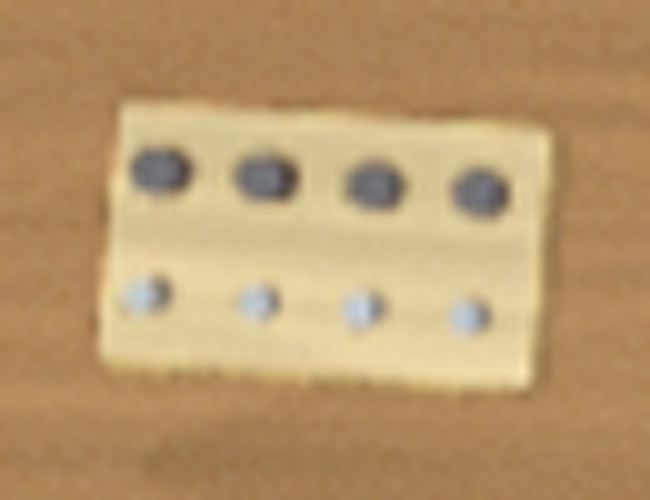

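View pics/die.png

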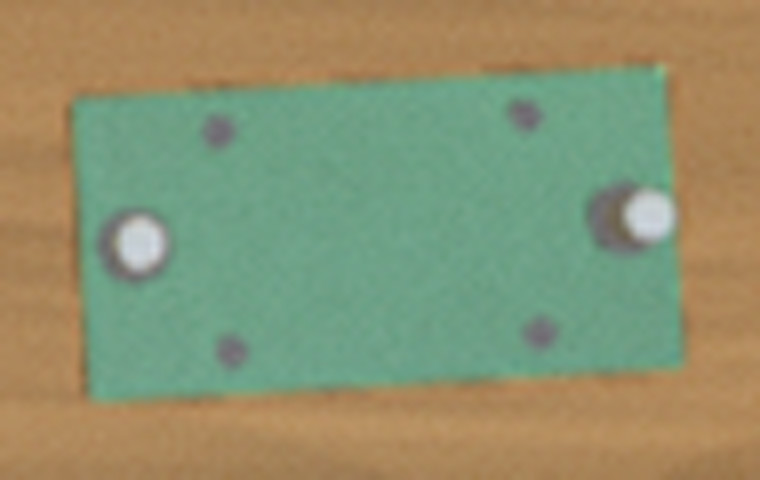

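Block crop (10x, origin 160,220): top-face corners (122,103), (551,130), (532,388), (102,360). Die crop (8x, origin 280,210): plate corners (73,100), (663,67), (683,368), (92,400), and pillar tops (140,243), (650,215).

Run:
```python
from h import *
deg=lambda d:np.degrees(np.arctan2(-d[0],d[1])).round(2)   # yaw from y axis
B=[w(160+x/10-.45,220+y/10-.45,.03) for x,y in((122,103),(551,130),(532,388),(102,360))]
D=[w(280+x/8-.45,210+y/8-.45,.018) for x,y in((73,100),(663,67),(683,368),(92,400))]
P=[w(280+x/8-.45,210+y/8-.45,.06) for x,y in((140,243),(650,215))]
for n,Q in(("B",B),("D",D)):
    print(n,np.mean(Q,0).round(4),[round(1000*np.hypot(*(Q[i]-Q[(i+1)%4]))) for i in range(4)],deg(Q[0]-Q[1]),deg(Q[3]-Q[2]))
print("pillars",np.mean(P,0).round(4),1000*np.hypot(*(P[0]-P[1])),deg(P[0]-P[1]))
print("tin",w(242.5,296.6,.04),"ring",w(136.7,297.3,.03),"jar",w(396.4,305.7,.045),"pad",w(308.4,302.3,.02))
for n,p in dict(tin=(.436,.0505,.04),jar=(.4233,-.2973,.045),pad=(.4238,-.1,.02),ring=(.4288,.2885,.03)).items(): print(n,(px(p,"scene")*1.42).round())
```

```text
B [0.5512 0.1695] [98, 59, 98, 59] -2.22 -2.46
D [ 0.5713 -0.1404] [174, 88, 173, 87] 4.67 4.42
pillars [ 0.5713 -0.1405] 143.98388615770594 4.54
tin [0.43576849 0.05046974] ring [0.42876919 0.28848428] jar [ 0.42329483 -0.29728463] pad [ 0.42392904 -0.09993798]
tin [462. 242.]
jar [291. 216.]
pad [387. 237.]
ring [587. 258.]
```

```bash
python3 -m crank '[[[5,5,0],-10,1],[[10,10,-3],-20,1],[[15,15,-6],-26,1],[[20,20.5,-10],-26,1],[[20,20.5,-13],-26,1],[[20,20.5,-13],-26,1],[[20,20.5,-13],-26,1],[[20,20.5,-13],-26,1]]'
```

```text
time: 1.15
tool_pos: [0.4235, -0.2989, 0.1244]
tcp_rot: [0.001, 1.0, -0.018, 0.001]
ft_force: [-0.2, 0.1, 0.8]
finger_gap: 0.0852
gripper_force: 0.0
```

```bash
python3 -m crank '[[[0,0.1,-4],0,1],[[0,0.1,-7],0,1],[[0,0.1,-8.8],0,1],[[0,0.1,-8.8],0,1],[[0,0.1,-8.8],0,0.2],[[0,0.1,-8.8],0,0.2],[[0,0.1,-8.8],0,0.2],[[0,0.1,-8.8],0,0.2],[[0,0.1,-8.8],0,0.2],[[0,0.1,-8.8],0,0.2]]'
```

```text
time: 2.4
tool_pos: [0.4239, -0.2969, 0.0365]
tcp_rot: [0.001, 1.0, -0.017, 0.001]
ft_force: [-1.3, 0.6, 8.0]
finger_gap: 0.0422
gripper_force: 59.7
```

```bash
python3 -m crank '[[[0,0,0],0,0.2],[[0,0,0],0,0.2],[[0,0,1],0,0.2],[[0,0,4],0,0.2],[[0,0,8],0,0.2],[[0,0,11],0,0.2],[[0,0,11],0,0.2]]'
```

```text
time: 3.28
tool_pos: [0.4243, -0.297, 0.1477]
tcp_rot: [0.002, 1.0, -0.017, 0.002]
ft_force: [0.1, 0.5, -0.7]
finger_gap: 0.0421
gripper_force: 60.9
```

```bash
python3 -m crank '[[[2,5,0],0,0.2],[[4,10,0],0,0.2],[[6.5,15,0],0,0.2],[[9,20,0],0,0.2],[[11,25,0],0,0.2],[[13,30,0],0,0.2],[[15.5,35,0],0,0.2],[[18,40,0],0,0.2],[[19.5,44,0],0,0.2],[[20.4,46.3,0],0,0.2]]' >/dev/null;  python3 -m crank '[[[0,0,0],0,0.2],[[0,0,0],0,0.2],[[0,0,0],0,0.2],[[0,0,0],0,0.2]]'
python3 - <<'E'
from h import *
im=r.camera("top"); crop(im,120,150,320,300,4,"pics/jar1.png")
E
```

```text
time: 5.03
tool_pos: [0.6276, 0.1658, 0.1454]
tcp_rot: [0.0, 1.0, -0.018, -0.0]
ft_force: [-0.3, -0.3, -0.9]
finger_gap: 0.0421
gripper_force: 61.1
```

View pics/jar1.png

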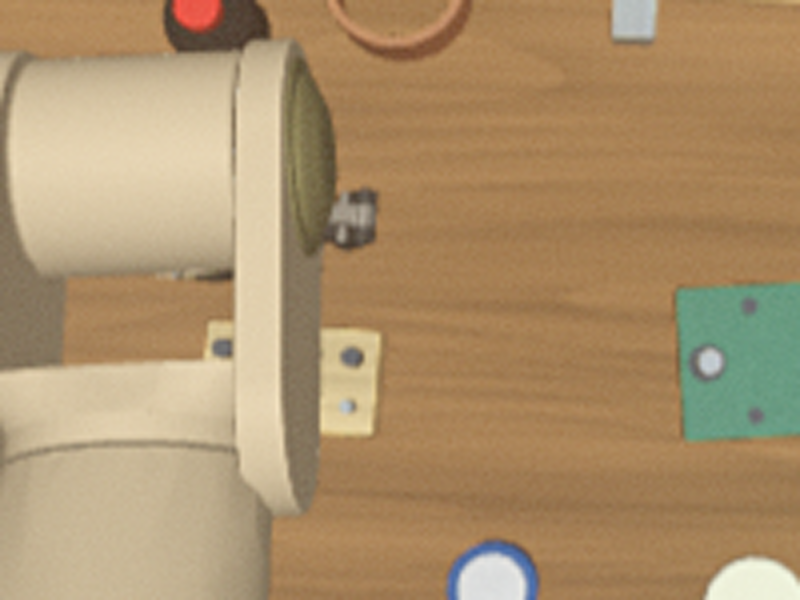

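The arm hides the jar, and the block is still at its place (crop 205–380, 325–435). Lowering to the grasp height.

```bash
python3 -m crank '[[[0,0,-4],0,0.2],[[0,0,-8],0,0.2],[[0,0,-10],0,0.2],[[0,0,-10.7],0,0.2],[[0,0,-10.8],0,0.2],[[0,0,-10.8],0,0.2],[[0,0,-10.8],0,0.2]]'
```

```text
time: 5.95
tool_pos: [0.628, 0.1666, 0.0382]
tcp_rot: [-0.0, 1.0, -0.018, 0.001]
ft_force: [-0.4, -0.1, -1.4]
finger_gap: 0.0422
gripper_force: 61.1
```

```bash
python3 -m crank '[[[0,0,-0.1],0,0.2],[[0,0,-0.1],0,0.6],[[0,0,-0.1],0,0.8],[[0,0,-0.1],0,1],[[0,0,-0.1],0,1],[[0,0,-0.1],0,1],[[0,0,3],0,1],[[0,0,7],0,1],[[0,0,11],0,1],[[0,0,11],0,1]]'
```

```text
time: 7.2
tool_pos: [0.6289, 0.1667, 0.1508]
tcp_rot: [-0.0, 1.0, -0.017, 0.003]
ft_force: [-0.3, -0.8, -0.8]
finger_gap: 0.0851
gripper_force: 0.0
```

```bash
python3 -m crank '[[[-2,-1,0],10,1],[[-4,-2,0],20,1],[[-6,-4,0],30,1],[[-9,-5,0],40,1],[[-11,-6,0],50,1],[[-13,-8,0],60,1],[[-15,-9,0],70,1],[[-17,-10,0],80,1],[[-19.3,-11.6,0],90,1],[[-19.3,-11.6,0],90,1]]' >/dev/null; python3 -m crank '[[[0,0,-3],0,1],[[0,0,-3],0,1],[[0,0,-3],0,1],[[0,0,-3],0,1]]'
python3 - <<'E'
from h import *
im=r.camera("scene"); crop(im,290,140,450,260,5,"pics/sc1.png")
E
```

```text
time: 8.95
tool_pos: [0.4352, 0.0506, 0.118]
tcp_rot: [0.001, 0.719, 0.695, 0.0]
ft_force: [-0.6, -0.2, 0.2]
finger_gap: 0.0853
gripper_force: 0.0
```

View pics/sc1.png

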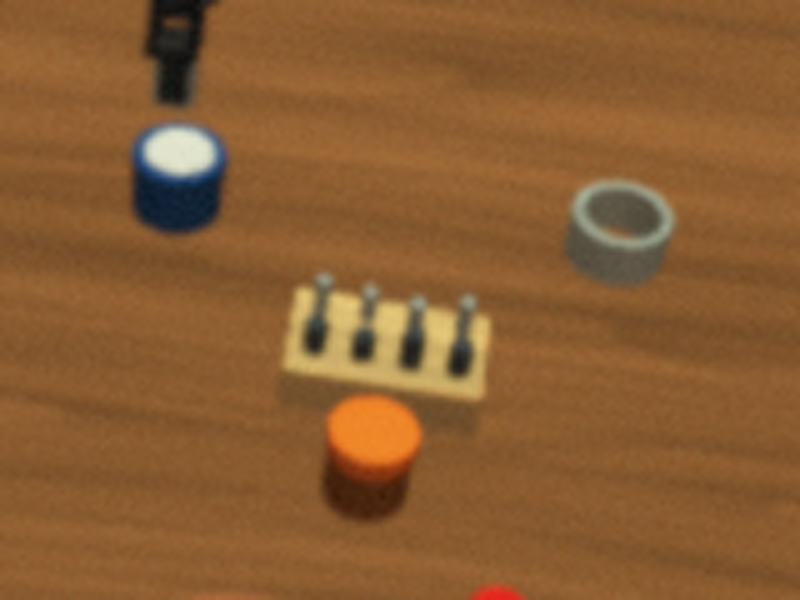

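The jar stands upright behind the block, lid at (374,438) in the crop, and the fingers are over the tin at (178,155). Grasping the tin.

```bash
python3 -m crank '[[[0,0,-4],0,1],[[0,0,-7],0,1],[[0,0,-8.6],0,1],[[0,0,-8.6],0,1],[[0,0,-8.6],0,0.3],[[0,0,-8.6],0,0.3],[[0,0,-8.6],0,0.3],[[0,0,-8.6],0,0.3],[[0,0,-8.6],0,0.3],[[0,0,-8.6],0,0.3]]'; python3 -m crank '[[[0,0,0],0,0.3],[[0,0,1],0,0.3],[[0,0,4],0,0.3],[[0,0,8],0,0.3],[[0,0,10],0,0.3],[[0,0,10],0,0.3]]'
```

```text
time: 10.25
tool_pos: [0.435, 0.0505, 0.0325]
tcp_rot: [0.001, 0.719, 0.695, 0.001]
ft_force: [-1.8, -0.3, 8.9]
finger_gap: 0.0498
gripper_force: 60.4
time: 11.0
tool_pos: [0.4351, 0.0505, 0.1328]
tcp_rot: [0.001, 0.719, 0.695, 0.001]
ft_force: [-0.3, -0.7, -1.4]
finger_gap: 0.0503
gripper_force: 62.6
```

```bash
python3 -m crank '[[[2,4,0],0,0.3],[[4.5,8,0],0,0.3],[[7,12,0],0,0.3],[[9,16,0],0,0.3],[[11,20,0],0,0.3],[[12,22,0],0,0.3],[[12,22,0],0,0.3],[[12,22,-4],0,0.3],[[12,22,-7],0,0.3],[[12,22,-8],0,0.3]]' >/dev/null; python3 -m crank '[[[0,0,-1.5],0,0.3],[[0,0,-1.8],0,0.3],[[0,0,-1.8],0,0.3],[[0,0,-1.8],0,0.3]]'
```

```text
time: 12.75
tool_pos: [0.555, 0.2707, 0.034]
tcp_rot: [0.0, 0.719, 0.695, 0.001]
ft_force: [0.3, -0.2, -0.8]
finger_gap: 0.0499
gripper_force: 62.8
```

```bash
python3 -m crank '[[[0,0,-0.1],0,0.3],[[0,0,-0.1],0,0.6],[[0,0,-0.1],0,0.8],[[0,0,-0.1],0,1],[[0,0,-0.1],0,1],[[0,0,-0.1],0,1],[[0,0,3],0,1],[[0,0,7],0,1],[[0,0,11],0,1],[[0,0,11],0,1]]' ; python3 -m crank '[[[-2,-5,0],3,1],[[-3.5,-10,0],6.5,1],[[-5,-15,0],6.5,1],[[-7,-20,0],6.5,1],[[-9,-25,0],6.5,1],[[-11,-30,0],6.5,1],[[-12,-34,-3],6.5,1],[[-13.1,-37.1,-6],6.5,1],[[-13.1,-37.1,-6],6.5,1],[[-13.1,-37.1,-6],6.5,1]]'
```

```text
time: 14.0
tool_pos: [0.5558, 0.2709, 0.1466]
tcp_rot: [0.002, 0.719, 0.695, 0.003]
ft_force: [-0.2, 0.5, -0.2]
finger_gap: 0.0855
gripper_force: 0.0
time: 15.25
tool_pos: [0.4238, -0.1001, 0.0834]
tcp_rot: [-0.0, 0.679, 0.734, 0.0]
ft_force: [-0.0, 1.0, 0.6]
finger_gap: 0.0857
gripper_force: 0.0
```

```bash
python3 -m crank '[[[0,0,-3],0,1],[[0,0,-5],0,1],[[0,0,-5.8],0,1],[[0,0,-5.8],0,1],[[0,0,-5.8],0,0.5],[[0,0,-5.8],0,0.5],[[0,0,-5.8],0,0.5],[[0,0,-5.8],0,0.5],[[0,0,-5.8],0,0.5],[[0,0,-5.8],0,0.5]]'
```

```text
time: 16.5
tool_pos: [0.424, -0.1005, 0.0266]
tcp_rot: [0.001, 0.679, 0.734, 0.0]
ft_force: [-1.0, 1.7, 13.2]
finger_gap: 0.0575
gripper_force: 61.1
```

```bash
python3 -m crank '[[[0,0,0.5],0,0.5],[[0,0,2],0,0.5],[[0,0,4],0,0.5],[[0,0,7],0,0.5],[[0,0,9],0,0.5],[[0,0,9],0,0.5],[[0,0,9],0,0.5]]'
python3 - <<'E'
from h import *
crop(r.camera("scene"),210,90,340,190,6,"pics/pad1.png")
E
```

```text
time: 17.38
tool_pos: [0.4233, -0.1003, 0.1148]
tcp_rot: [-0.0, 0.679, 0.734, -0.0]
ft_force: [-0.1, 0.4, -1.4]
finger_gap: 0.0574
gripper_force: 64.0
```

View pics/pad1.png

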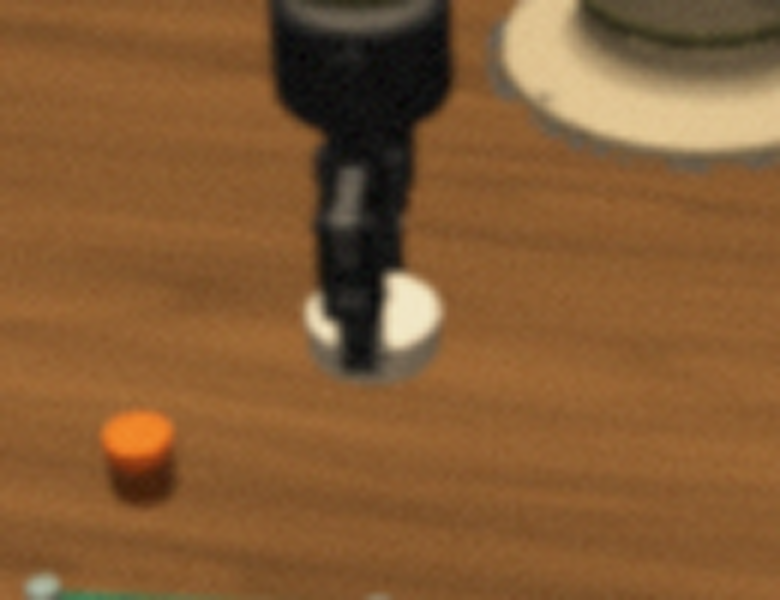

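Run:
```python
from h import *
for z in(.095,.1,.105,.11,.115): print(z,w(272.3-.4,142.2-.4,z,"scene"))
print(((px((.4233,-.1003,.105),"scene")-[210,90])*6),((px((.46,-.1003,.095),"scene")-[210,90])*6))
```

```text
0.095 [ 0.4081885 -0.1036388]
0.1 [ 0.41484717 -0.10207312]
0.105 [ 0.42150584 -0.10050744]
0.11 [ 0.42816452 -0.09894176]
0.115 [ 0.43482319 -0.09737608]
[371.01311272 313.19260164] [354.15943193 380.45280822]
```

Pad centre back-projects to within about 2 mm of the TCP and looks level. On to the die base.

```bash
python3 -m crank '[[[4,-1,0],0,0.5],[[8,-2,0],0,0.5],[[12,-3,0],0,0.5],[[14.8,-4,0],0,0.5],[[14.8,-4,0],0,0.5],[[14.8,-4,0],0,0.5],[[14.8,-4,-3],0,0.5],[[14.8,-4,-5],0,0.5],[[14.8,-4,-6],0,0.5],[[14.8,-4,-6],0,0.5]]'
```

```text
time: 18.68
tool_pos: [0.5712, -0.1403, 0.0551]
tcp_rot: [-0.001, 0.679, 0.734, -0.0]
ft_force: [-0.5, -0.8, 0.2]
finger_gap: 0.0573
gripper_force: 64.2
```

```bash
python3 -m crank '[[[0,0,-0.5],0,0.5],[[0,0,-0.8],0,0.5],[[0,0,-0.9],0,0.5],[[0,0,-0.9],0,0.5],[[0,0,-0.9],0,0.5]]'
```

```text
time: 19.3
tool_pos: [0.5717, -0.1405, 0.0465]
tcp_rot: [0.0, 0.679, 0.734, 0.0]
ft_force: [-1.1, -0.2, -0.4]
finger_gap: 0.057
gripper_force: 64.2
```

```bash
python3 -m crank '[[[0,0,-0.1],0,0.5],[[0,0,-0.1],0,0.5],[[0,0,-0.1],0,0.75],[[0,0,-0.1],0,0.9],[[0,0,-0.1],0,1],[[0,0,-0.1],0,1],[[0,0,2],0,1],[[0,0,6],0,1],[[0,0,10],0,1],[[0,0,10],0,1]]'; python3 -m crank '[[[-3,5,0],0,1],[[-5,10,0],0,1],[[-7,15,0],0,1],[[-9,20,0],0,1],[[-10,25,0],0,1],[[-12,30,0],0,1],[[-13,35,0],0,1],[[-14,40,-3],0,1],[[-14.3,42.9,-4],0,1],[[-14.3,42.9,-4],0,1]]'
python3 - <<'E'
from h import *
im=r.camera("top"); crop(im,160,205,390,320,3.4,"pics/mid.png")
E
```

```text
time: 20.55
tool_pos: [0.5728, -0.1409, 0.1494]
tcp_rot: [0.003, 0.679, 0.734, 0.001]
ft_force: [0.4, -0.9, -1.3]
finger_gap: 0.0852
gripper_force: 0.0
time: 21.8
tool_pos: [0.4275, 0.2897, 0.1048]
tcp_rot: [-0.001, 0.678, 0.735, -0.001]
ft_force: [0.6, -0.4, -0.4]
finger_gap: 0.0856
gripper_force: 0.0
```

View pics/mid.png

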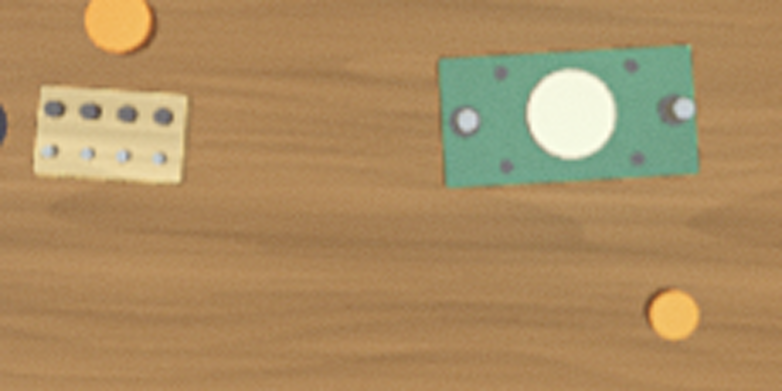

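Pad sits between the pillars, centred at (572,114) in the crop; jar lid at (119,20). Grasping the ring.

```bash
python3 - <<'E'
from h import *
hsv=cv2.cvtColor(r.camera("top"),cv2.COLOR_RGB2HSV); H,S,V=[hsv[...,i].astype(int) for i in range(3)]
roi=np.zeros(H.shape,bool); roi[215:260,305:350]=1
for c,a,s in blobs(0,(S<60)&(V>170)&roi): print("pad",c,s,w(*c,.038))
E
python3 -m crank '[[[0.1,-0.1,-3],0,1],[[0.1,-0.1,-6],0,1],[[0.1,-0.1,-7.6],0,1],[[0.1,-0.1,-7.6],0,1],[[0.1,-0.1,-7.6],0,0.4],[[0.1,-0.1,-7.6],0,0.4],[[0.1,-0.1,-7.6],0,0.4],[[0.1,-0.1,-7.6],0,0.4],[[0.1,-0.1,-7.6],0,0.4],[[0.1,-0.1,-7.6],0,0.4]]'
```

```text
pad [327.8 238. ] [27 27] [ 0.57232642 -0.14028809]
time: 23.15
tool_pos: [0.43, 0.2875, 0.0319]
tcp_rot: [0.001, 0.679, 0.734, 0.001]
ft_force: [-2.5, -2.3, 11.4]
finger_gap: 0.052
gripper_force: 61.0
```

```bash
python3 -m crank '[[[0,0,0],0,0.4],[[0,0,1],0,0.4],[[0,0,4],0,0.4],[[0,0,8],0,0.4],[[0,0,11],0,0.4],[[0,0,11],0,0.4],[[0,0,11],0,0.4]]'
```

```text
time: 24.02
tool_pos: [0.4291, 0.2873, 0.1394]
tcp_rot: [-0.0, 0.679, 0.734, -0.001]
ft_force: [0.4, -0.1, -2.6]
finger_gap: 0.0519
gripper_force: 63.5
```

```bash
python3 -m crank '[[[2,-5,0],0,0.4],[[4,-10,0],0,0.4],[[5,-15,0],0,0.4],[[7,-20,0],0,0.4],[[9,-25,0],0,0.4],[[10,-30,0],0,0.4],[[12,-35,0],0,0.4],[[13,-39,0],0,0.4],[[14.3,-42.8,0],0,0.4],[[14.3,-42.8,0],0,0.4]]'; python3 -m crank '[[[0,0,0],0,0.4],[[0,0,-3],0,0.4],[[0,0,-5],0,0.4],[[0,0,-6],0,0.4],[[0,0,-6],0,0.4],[[0,0,-6],0,0.4]]'
python3 - <<'E'
from h import *
crop(r.camera("scene"),205,150,305,225,8,"pics/ring1.png")
E
```

```text
time: 25.28
tool_pos: [0.5726, -0.1428, 0.1382]
tcp_rot: [-0.001, 0.68, 0.733, -0.0]
ft_force: [0.5, 0.1, -2.1]
finger_gap: 0.0519
gripper_force: 63.5
time: 26.02
tool_pos: [0.573, -0.1403, 0.0811]
tcp_rot: [0.001, 0.679, 0.734, 0.0]
ft_force: [-0.3, 0.2, -2.6]
finger_gap: 0.052
gripper_force: 63.5
```

View pics/ring1.png

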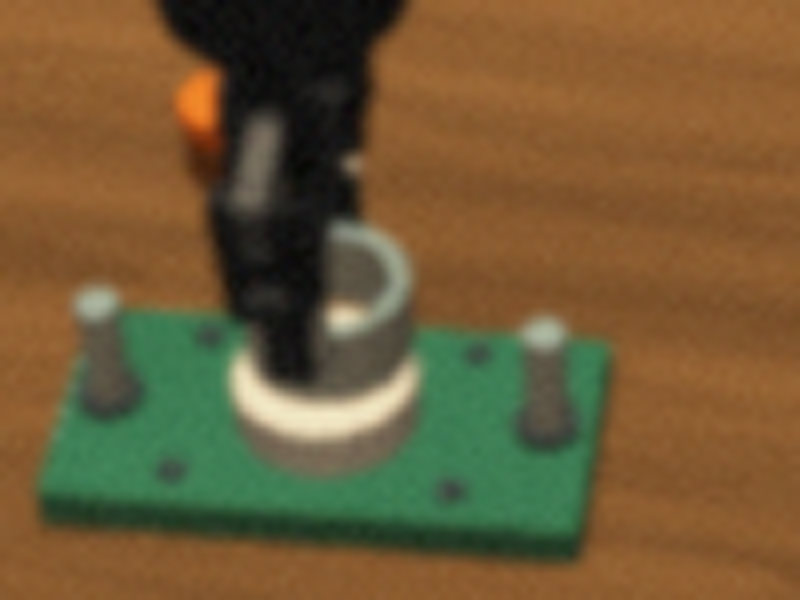

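The ring hangs level, about 10 mm above the pad, over its middle. Lower and release.

```bash
python3 -m crank '[[[0,-0.1,-0.5],0,0.4],[[0,-0.1,-0.9],0,0.4],[[0,-0.1,-1],0,0.4],[[0,-0.1,-1],0,0.4],[[0,-0.1,-1.1],0,0.4],[[0,-0.1,-1.1],0,0.4]]'
```

```text
time: 26.82
tool_pos: [0.5728, -0.1415, 0.07]
tcp_rot: [0.0, 0.679, 0.734, 0.0]
ft_force: [-2.4, 0.2, 3.4]
finger_gap: 0.052
gripper_force: 64.1
```

Contact felt (about 6 N change). Releasing and moving clear.

```bash
python3 -m crank '[[[0,0,0],0,0.6],[[0,0,0],0,0.8],[[0,0,0],0,1],[[0,0,0],0,1],[[0,0,0],0,1],[[0,0,3],0,1],[[0,0,7],0,1],[[0,0,10],0,1],[[0,0,12],0,1]]'; python3 -m crank '[[[-5,-4,2],0,1],[[-10,-8,4],0,1],[[-14,-12,6],0,1],[[-18,-16,8],0,1],[[-22,-20,8],0,1],[[-22,-24,8],0,1],[[-22,-24,8],0,1],[[-22,-24,8],0,1],[[-22,-24,8],0,1]]'
python3 - <<'E'
from h import *
im=r.camera("top"); crop(im,130,180,390,300,3,"pics/end_top.png")
crop(r.camera("scene"),190,130,440,310,3.2,"pics/end_scene.png")
hsv=cv2.cvtColor(im,cv2.COLOR_RGB2HSV); H,S,V=[hsv[...,i].astype(int) for i in range(3)]
B=np.array([.5512,.1695]); a=np.radians(-2.3); X=np.array([np.cos(a),np.sin(a)]); Y=np.array([-np.sin(a),np.cos(a)])
def roi(x0,y0,x1,y1):
    m=np.zeros(H.shape,bool); m[y0:y1,x0:x1]=1; return m
for n,m,z in(("jar",(S>130)&(H>10)&(H<22)&(V>215)&roi(150,180,260,225),.045),("tin",((H>100)&(H<130)&(S>60)|(S<60)&(V>150))&roi(120,220,166,270),.04)):
    for c,A,s in blobs(0,m): p=w(*c,z)-B; print(n,c,s,(p@X).round(4),(p@Y).round(4))
E
```

```text
time: 27.95
tool_pos: [0.5728, -0.1415, 0.1909]
tcp_rot: [0.001, 0.679, 0.734, 0.0]
ft_force: [-0.8, -0.3, 0.5]
finger_gap: 0.0854
gripper_force: 0.0
time: 29.08
tool_pos: [0.353, -0.3805, 0.2694]
tcp_rot: [-0.0, 0.678, 0.735, 0.0]
ft_force: [0.6, 0.1, 0.3]
finger_gap: 0.0856
gripper_force: 0.0
jar [194.  210.2] [19 19] 0.0766 -0.0003
tin [147.  241.2] [24 22] -0.0001 0.0999
```

View pics/end_top.png

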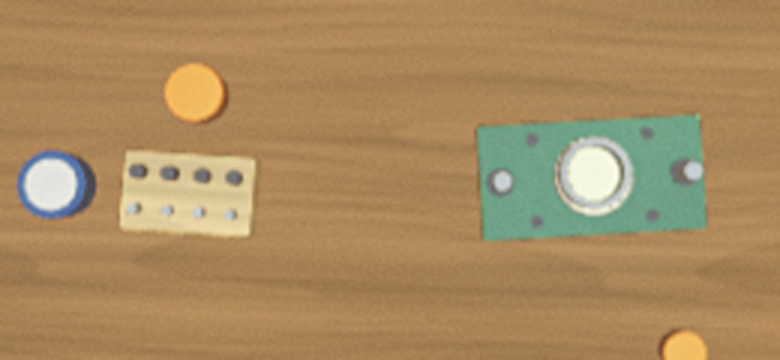

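View pics/end_scene.png

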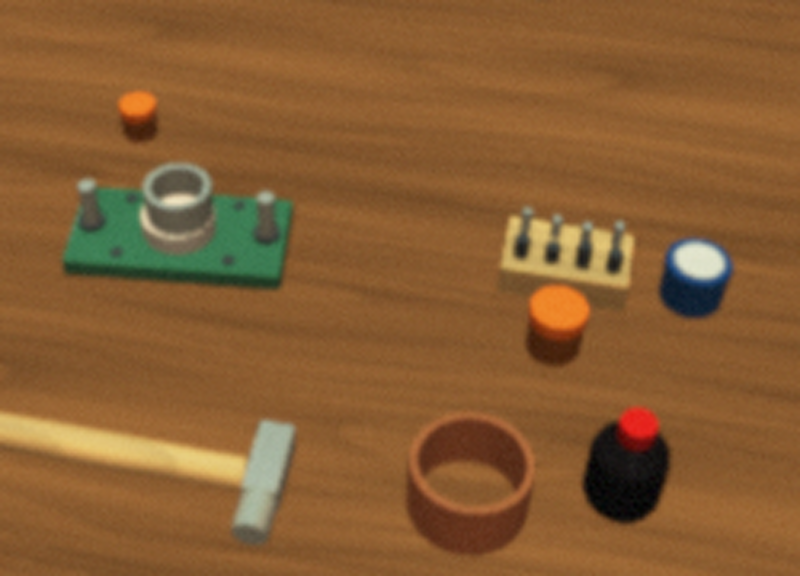

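The top view shows the ring over the pad at (595,174). In the scene view ring and pad share the same centre column (about 177). The tin at (53,184) and the jar at (195,92) measure at their targets, upright, and the bystanders haven't moved.

```bash
python3 -c "
from workcell import r
print(r.finish_job())"
```

```text
the job is handed in; nothing more can be done
None
```

The job is handed in at about 29 s: pad and cutter ring are centred on the die base, the tin is left of the block and the jar behind it, each about 25 mm clear by the camera measurements, and the hammer, oil bottle and liner were never touched; no verdict was returned.

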